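# Back the bench feeder off by one ratchet notch

### The job

The roller of the bench feeder has been wound on one notch too far. Without gripping anything, lift the ratchet pawl with a fingertip by its knobbed lever until it stays thrown back, push the star wheel backward (the top of the wheel away from the robot) by one notch and no more, then tip the pawl back so that it drops fully into the next tooth gap. Use light pushes, do not wind the roller further on, leave the things standing round the feeder where they are, and finish with the hand clear.

Things in the scene. Friction and masses are not known exactly. Their poses are not given: they have to be found in the camera images.
- feeder: Bench feeder bolted to the bench: base plate 150 x 125 x 8 mm, two grey cheek plates, black rubber roller on a level axle 90 mm above the bench. Origin: on the bench below the axle, between the cheeks; +x roughly away from the robot, +y along the axle, roughly to the robot's left. Star wheel at the +y end, ratchet wheel with pawl at the -y end. Fixed parts reach 155 mm up. Yaw within 20 degrees
- star_hub (a point): centre of the star wheel, on the axle, 68 mm to the feeder's +y, 90 mm above the bench. Six steel spokes (10 mm thick, 60 degrees apart) end in black balls 22 mm across, their centres 70 mm from the axle. It turns as one with roller and ratchet wheel, stays where it is left and takes about 2 N at a ball
- star_ball (a point): centre of the star wheel's uppermost ball. At the start it leans 17 to 22 degrees from straight up towards the feeder's -x (the robot's side); after one notch back it leans some 10 degrees to +x. Push it from the robot's side; it moves in an arc of radius 70 mm about the axle
- feeder_wheel (a joint): turn of roller, ratchet and star wheel, rad; grows backward (top of the wheel to the feeder's +x, away from the robot). One notch is 0.524 (12 saw teeth). Starts between -0.12 and -0.04; with the pawl down a tooth stops it near +0.02. The pawl drops fully into the next gap when this is about 0.37 to 0.53, best 0.46; a little beyond, it rides on a tooth tip instead
- pawl_pivot (a point): outer end of the pawl's hinge, in the lever's plane: 50 mm to the feeder's +x of the axle, 52 mm above it (142 mm above the bench), 105 mm to the feeder's -y. The hinge runs parallel to the axle; a 20 mm sleeve on it joins the lever to the pawl's nose over the ratchet wheel, which lies 47 mm nearer the feeder's middle, is 96 mm across and 138 mm high at its top
- pawl_knob (a point): centre of the black ball knob, 20 mm across, on the pawl's lever (rod 9 mm thick), 55 mm from pawl_pivot. Pawl down: 35 mm to the feeder's -x of the pivot and 42 mm above it. Pushed to +x it swings over the top; thrown back it stands 38 mm to +x and 40 mm above it. Nothing else is near the lever, but the nose, 42 mm to its +y, rises to 200 mm above the bench as it lifts
- feeder_pawl (a joint): lift of the pawl, rad: 0 down, fully in a tooth gap; about 0.15 on a tooth tip; 1.45 thrown back against its stop. The hinge is free: left below about 0.6 the pawl falls down by its own weight, past about 0.8 it falls back and stays up. The knob takes about 1 N
- glue_pot: open grey tin of cement, 79 mm across, 76 mm tall, loose, standing beside the feeder; origin at the centre of its underside; not to be moved
- pliers: lasting pliers, 190 x 79 x 14 mm, lying loose in front of the feeder; origin at the centre of their underside; not to be moved
- marker_red: felt marker with a white barrel, 131 mm long, lying loose beside the feeder; origin at the centre of its underside; not to be moved
- sanding_block: brown sanding block, 107 x 71 x 29 mm, lying loose behind the feeder; origin at the centre of its underside; not to be moved
- creme_jar: white jar with a black cap, 52 mm across, 58 mm tall, loose, standing behind the feeder on the pawl's side; origin at the centre of its underside; not to be moved

How it is judged:
By the outcome, as a careful person would: the job done as asked, in the order asked, and still so for the second after the job is handed in, with the robot touching nothing.
It also fails if it takes over 58 s, if anything falls off the work surface, if the arm or the gripper's body presses on something with over 40 N, if the wrist force passes 120 N, or if a joint passes its speed limit or range.

### The arm

A 6-joint arm with a two-finger parallel gripper is mounted at the origin on a cart in front of the work surface, level with it; the furniture and walls round the work are solid. World frame = base frame: x ahead of the robot, y to its left, z up, the work surface at z = 0. Lengths are in m, angles in rad, forces in N, time in s.
With the tool pointing down it reaches from about 0.35 to 0.8 m from the base axis. Payload 7.3 kg.
Tool frame: the origin (TCP) lies between the finger pads; the fingertips stand 25 mm ahead of it and the grasp point (between the pads) lies 6 mm ahead of it (r.tip_extent is the distance from the TCP to the fingertips, in m); z points along the fingers, y is the line along which they close (so a half turn about z gives the same grasp; the last joint's range is limited). The gripper opens to 85 mm and grips with 20 to 120 N. Pads are 22 mm wide; open, the fingers measure 114 mm over their backs; the gripper's body (76 mm by 85 mm) begins 54 mm behind the grasp point. The pads swing forward as they close: fully open they stand 13 mm farther back than shut.
Start: joints at [1.2, 0.342, 1.524, -0, 1.275, -0.146], TCP at [0.117, 0.512, 0.221] pointing down, gripper open.
Joint ranges: [-2.53, 2.53], [-0.77, 2.02], [0.04, 2.7], [-1, 4.14], [0.28, 2.66], [-3.11, 3.11]. Speed limits (rad/s): [2.57, 2.57, 3.14, 3.14, 3.14, 3.14].

### API

Orientations are given as a unit quaternion [x, y, z, w].
In Python, from workcell import r, command_gripper, optics gives the robot as it stands. The module is installed in compiled form; this text tells all that it offers. Calls block until the motion is done:
- r.reach(position, orientation): joint-space move of the TCP to a pose.
- r.move_straight(position, orientation=None, speed=0.15, max_force=None): straight line of the TCP; orientation=None keeps the orientation; speed is the mean speed in m/s. With max_force (N) it stops when the force on the tool has changed by that much, and returns True; else False.
- r.movej(angles): joint-space move.
- command_gripper(opening, force=None): finger opening in m; force is the grip in N (None keeps the last); returns when the fingers have stopped.
- r.hold(seconds).
- r.solve_ik(position, orientation): joint angles nearest the present ones, or None.
- r.read_state(): the state.
- optics.get_image(name): name is "scene" or "top" or "wrist"; returns (picture, depth): 400x640x3 uint8, red, green, blue; 400x640 float32, m along the optical axis (not along the pixel's ray), 0 where there is no reading.
- optics.camera_model(name): a dict with "K" (3x3 intrinsics, pixels), "R" (3x3) and "t" (3): a world point X has camera coordinates R X + t; the wrist camera has in their place "tool_from_camera" (4x4, takes a point from camera to tool coordinates, whose origin is the TCP and whose axes are the flange's). Camera axes: x right, y down, z forward; pixel columns grow to the right and rows downward; lengths in m; the calibration is good to about 2 mm. A picture is of the moment at which its call begins: read the wrist's pose just before it. camera_model takes no time and is no camera call.
A pose or a line that the arm cannot do raises r.PlanningError and nothing moves.
- r.finish_job(): hands the job in; it is judged then, once.
The state is a dict: "time_s": time; "joint_positions": joint angles; "dq": joint speeds; "tau": joint torques, N m; "eef_pos": TCP position; "eef_rot": TCP orientation; "contact_force": force on the tool from outside, world axes, zero at the start; "torque": the same for the moment, N m; "grip_width": finger opening in m; "grip_force": force on a finger pad.
Only numpy, scipy, OpenCV 4.12 (cv2) and the standard library are available. Lean on these libraries where they do the work, as an engineer would, in place of code of your own. Each camera call takes 0.05 s, during which the arm holds its last target. There are 200 camera calls.

## Working session

There is one attempt and no reset: what is moved stays moved. The work goes in short steps, each a Python script; the robot and the scene stay as the last script left them, time stands still between calls to the robot, and variables do not carry over. Pictures are saved under pics/ and viewed, at most 10 in all, crops included, and the job is handed in when it is done.

```bash
mkdir -p pics; python3 - <<'E'
from workcell import r, optics
import cv2, numpy as np
for n in ("scene","top"):
    im,d=optics.get_image(n); np.savez(f"pics/{n}0.npz",im=im,d=d)
    cv2.imwrite(f"pics/{n}0.png",im[:,:,::-1]); m=optics.camera_model(n)
    print(n,m["K"].tolist(),(-m["R"].T@m["t"]).round(3),m["R"].round(3).tolist())
print(r.read_state(), r.tip_extent)
E
```

```text
scene [[417.9758753674633, 0.0, 309.66038338363103], [0.0, 417.9758753674633, 201.44258590434987], [0.0, 0.0, 1.0]] [-0.091 -0.686  0.62 ] [[0.596, -0.803, 0.009], [-0.454, -0.346, -0.821], [0.663, 0.485, -0.571]]
top [[497.36580331847875, 0.0, 315.82777363045227], [0.0, 497.36580331847875, 205.11163071325947], [0.0, 0.0, 1.0]] [ 0.34  -0.306  1.1  ] [[0.006, -1.0, -0.016], [-0.988, -0.003, -0.151], [0.151, 0.017, -0.988]]
{'time_s': 0.1, 'joint_positions': array([ 1.19997100e+00,  3.42629828e-01,  1.52492899e+00, -8.68742907e-06,
        1.27539392e+00, -1.45972551e-01]), 'dq': array([-0.00085393, -0.00216916, -0.00210366, -0.00032076,  0.00049805,
        0.00130847]), 'tau': array([ 1.32680812e-03, -4.34454060e+01, -2.46490592e+01, -1.24135195e-04,
        4.77328387e-03,  2.21022373e-05]), 'eef_pos': array([0.11688545, 0.51143949, 0.2199049 ]), 'eef_rot': array([ 1.12188411e-01,  9.93686720e-01, -6.58525122e-04, -1.69756017e-04]), 'contact_force': array([-0.75128573,  0.9326897 , -0.70149412]), 'torque': array([ 0.00228673, -0.01094145, -0.02636182]), 'grip_force': 0.0, 'grip_width': 0.0850516749211426} 0.025
```

View pics/scene0.png

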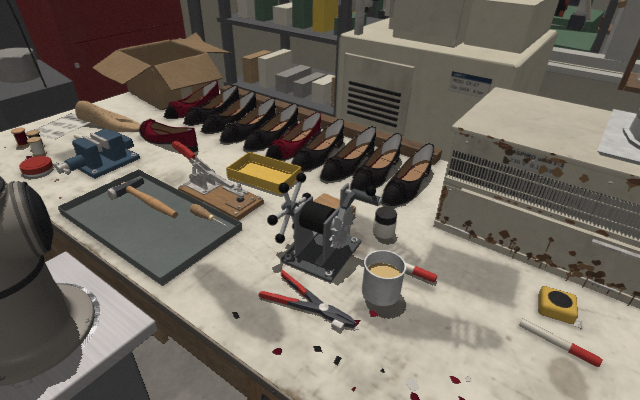

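View pics/top0.png

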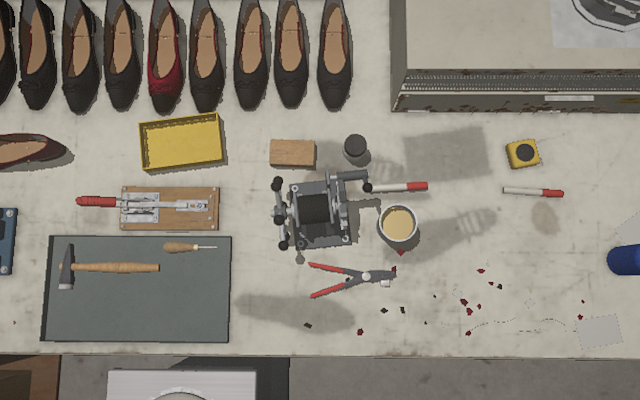

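The scene view shows the feeder at about (325,225), with the star wheel on the left around (290,210) and the pawl on the right around (360,195). In the top view the star balls are at about (277,184), (283,214) and (281,245), and the knob is at about (367,188). I'll zoom in on both.

```bash
python3 - <<'E'
import cv2, numpy as np
a=cv2.imread("pics/scene0.png")[160:290,250:450]; b=cv2.imread("pics/top0.png")[160:280,250:430]
a=cv2.resize(a,None,fx=3,fy=3,interpolation=cv2.INTER_CUBIC); b=cv2.resize(b,(540,360),interpolation=cv2.INTER_CUBIC)
cv2.imwrite("pics/c1.png",a);cv2.imwrite("pics/c2.png",b)
E
```

```text
(no output)
```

View pics/c1.png

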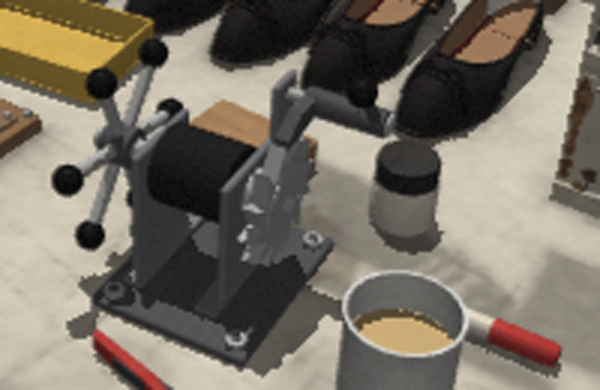

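View pics/c2.png

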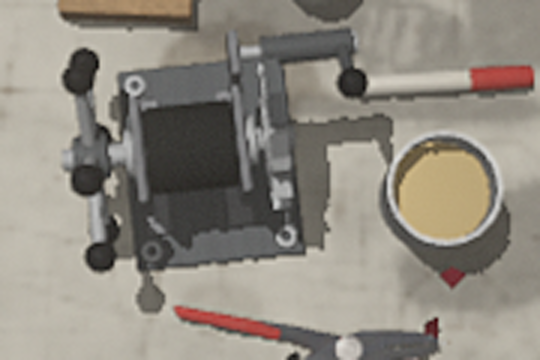

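Crop positions, in full-image pixels:

| Feature | Scene | Top |
|---|---|---|
| Uppermost ball | (284,188) | (279,219) |
| Ball on the robot's side | (273,220) | (283,246) |
| Knob | (371,191) | (367,187) |

The pawl is down. Next I'll refine these by mask, triangulate them, and fit the feeder pose.

```bash
cat > helpers.py <<'E'
import numpy as np, cv2
from workcell import optics
from scipy.optimize import least_squares
def P(n):
    m=optics.camera_model(n); return np.asarray(m["K"])@np.c_[m["R"],m["t"]]
def blob(im,d,c,w=6,dz=0.02):
    """centroid of the dark blob (within dz of the seed's depth) connected to seed c"""
    c=np.round(c).astype(int); g=im.max(2)
    z=d[c[1],c[0]]
    m=((g<75)&(abs(d-z)<dz)).astype(np.uint8); k=np.zeros_like(m); k[c[1]-w:c[1]+w+1,c[0]-w:c[0]+w+1]=1
    m=cv2.morphologyEx(m*k,cv2.MORPH_OPEN,np.ones((3,3),np.uint8))
    ys,xs=np.nonzero(m)
    (x,y),rad=cv2.minEnclosingCircle(np.c_[xs,ys].astype(np.float32))
    return np.array([x,y]),rad,z,len(xs)
def tri(ps,pt):
    X=cv2.triangulatePoints(P("scene"),P("top"),np.float64(ps),np.float64(pt))[:,0]; return X[:3]/X[3]
def from_depth(n,p,z,rad):
    m=optics.camera_model(n); ray=np.linalg.inv(m["K"])@[p[0],p[1],1]
    c=ray*z; c=c*(1+rad/np.linalg.norm(c)); return np.asarray(m["R"]).T@(c-m["t"])
E
python3 - <<'E'
from helpers import *
S=np.load("pics/scene0.npz");T=np.load("pics/top0.npz")
pts={"top":((284,188),(279,219),.011),"m80":((273,220),(283,246),.011),"knob":((371,191),(367,187),.010)}
X={}
for k,(s,t,rad) in pts.items():
    bs=blob(S["im"],S["d"],s);bt=blob(T["im"],T["d"],t)
    X[k]=tri(bs[0],bt[0]); print(k,bs,bt,X[k].round(4),from_depth("scene",bs[0],bs[2],rad).round(4),from_depth("top",bt[0],bt[2],rad).round(4))
def model(p):
    x,y,th,a,dz=p; c,s=np.cos(th),np.sin(th)
    L=np.array([[-.07*np.sin(a),.068,.09+.07*np.cos(a)],[-.07*np.sin(a+np.pi/3),.068,.09+.07*np.cos(a+np.pi/3)],[.015,-.105,.184]])
    return L@np.array([[c,s,0],[-s,c,0],[0,0,1]])+[x,y,dz]
f=least_squares(lambda p:(model(p)-np.array([X[k] for k in("top","m80","knob")])).ravel(),[.37,-.3,0,.35,0])
print(f.x,np.degrees(f.x[2:4]),(f.fun*1000).round(1))
E
```

```text
top (array([283.5, 187.5]), 5.147915363311768, np.float32(0.8444236), 86) (array([278.5, 220. ]), 5.4084272384643555, np.float32(0.9461492), 82) [ 0.4564 -0.2183  0.1555] [ 0.4569 -0.2185  0.1553] [ 0.4566 -0.2176  0.1514]
m80 (array([272.24545288, 219.57272339]), 4.964255332946777, np.float32(0.844553), 80) (array([283.19232178, 245.19230652]), 4.731015205383301, np.float32(0.9884446), 71) [ 0.4119 -0.2236  0.1025] [ 0.4135 -0.2227  0.1011] [ 0.4118 -0.2233  0.1016]
knob (array([370.5, 190.5]), 5.147915363311768, np.float32(0.7873456), 81) (array([367., 187.]), 5.000100135803223, np.float32(0.92094636), 72) [ 0.5155 -0.3856  0.184 ] [ 0.5159 -0.3856  0.1838] [ 0.5154 -0.3855  0.184 ]
[ 4.88196019e-01 -2.83031021e-01  1.18193443e-01  3.46869870e-01
 -5.57484147e-05] [ 6.77198545 19.87417957] [ 0.2 -0.   0.3 -0.2 -0.  -0.2 -0.   0.1 -0.1]
```

The fit is good to about 0.3 mm: feeder at (0.488, -0.283), yaw 6.8°, wheel at about -0.085. Now I'll close the hand, go to the robot's side of the knob and throw the pawl back.

```bash
cat >> helpers.py <<'E'
from workcell import r, command_gripper
TH=0.1182; O=np.array([.4882,-.2830,0]); Q=[np.cos(TH/2+np.pi/2),np.sin(TH/2+np.pi/2),0,0]
RF=np.array([[np.cos(TH),-np.sin(TH),0],[np.sin(TH),np.cos(TH),0],[0,0,1]])
def W(x,y,ztip): return O+RF@np.array([x,y,ztip+r.tip_extent])   # TCP for a fingertip at feeder coords
def loc(): return RF.T@(np.asarray(r.read_state()["eef_pos"])-O)-[0,0,r.tip_extent]
def snap(tag):
    out=[]
    for n in("scene","top"):
        im,d=optics.get_image(n); np.savez(f"pics/{n}_{tag}.npz",im=im,d=d); out.append((im,d))
    s,t=out; s=s[0][140:290,250:450]; t=t[0][150:270,250:410]
    cv2.imwrite(f"pics/{tag}.png",np.hstack([cv2.resize(s,(400,300)),cv2.resize(t,(400,300))])[:,:,::-1]); return out
E
python3 - <<'E'
from helpers import *
command_gripper(0.0)
p=r.read_state()["eef_pos"]; r.move_straight(p+[0,0,.08],speed=.3)
r.reach(W(-.035,-.109,.25),Q); print(r.read_state()["time_s"],loc(),r.read_state()["grip_width"])
r.move_straight(W(-.035,-.109,.179),speed=.15)
f0=np.array(r.read_state()["contact_force"])
for x in (-.010,.010,.030,.050):
    hit=r.move_straight(W(x,-.109,.179),speed=.05,max_force=8)
    s=r.read_state();print(x,hit,loc().round(4),(s["contact_force"]-f0).round(2),s["time_s"])
    if hit: break
snap("thrown"); print(r.read_state()["time_s"])
E
```

```text
4.675 [-0.03443657 -0.10841475  0.25007312] 0.00014269467289689195
-0.01 False [-0.0099 -0.1089  0.1788] [ 1.01  0.58 -0.64] 5.95
0.01 False [ 0.0101 -0.1089  0.1788] [ 0.9   1.48 -0.4 ] 6.5
0.03 False [ 0.0302 -0.1089  0.1788] [ 0.38  0.79 -0.51] 7.05
0.05 False [ 0.0502 -0.1089  0.1788] [ 0.05  1.22 -0.42] 7.6
7.7
```

View pics/thrown.png

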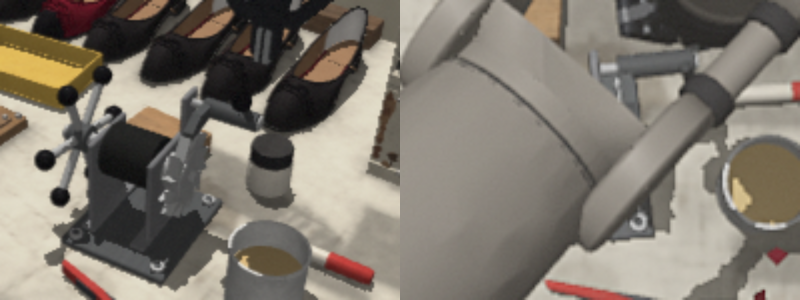

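The pawl is still down: the knob is at crop (240,100), and the fingertips at (265,62) appear higher or farther away than I commanded. I'll measure where the tip really is.

```bash
python3 - <<'E'
from helpers import *
s=r.read_state(); print(s["eef_pos"],s["eef_rot"],loc(),r.tip_extent,s["grip_width"])
for dz in(0,.025):
    p=P("scene")@np.r_[s["eef_pos"]-[0,0,dz],1]; print(p[:2]/p[2],p[2])
S=np.load("pics/scene_thrown.npz"); d=S["d"]
m=optics.camera_model("scene")
for v in range(150,200,4):
    print(v,[ (u,round(float(d[v,u]),3)) for u in range(366,400,5)])
print(blob(S["im"],d,(370,190)))
cv2.imwrite("pics/z1.png",cv2.resize(S["im"][110:230,310:450],(700,600),interpolation=cv2.INTER_CUBIC)[:,:,::-1])
E
```

```text
[ 0.55058116 -0.38532048  0.2039216 ] [-5.90676259e-02  9.98253974e-01  5.29222783e-05 -1.29886136e-04] [ 0.04987976 -0.10896284  0.1789216 ] 0.025 6.486542757668959e-05
[380.29575224 173.94676707] 0.8088113339220633
[378.95390446 184.84873445] 0.8230758536064946
150 [(366, 1.257), (371, 1.283), (376, 0.773), (381, 0.769), (386, 0.763), (391, 0.762), (396, 0.752)]
154 [(366, 1.267), (371, 1.214), (376, 0.786), (381, 0.777), (386, 0.769), (391, 0.768), (396, 0.756)]
158 [(366, 1.285), (371, 1.216), (376, 0.788), (381, 0.778), (386, 0.777), (391, 1.242), (396, 1.244)]
162 [(366, 1.187), (371, 1.227), (376, 0.793), (381, 0.784), (386, 0.781), (391, 1.189), (396, 1.253)]
166 [(366, 1.14), (371, 1.224), (376, 0.798), (381, 0.785), (386, 0.785), (391, 1.225), (396, 1.246)]
170 [(366, 1.123), (371, 1.137), (376, 1.145), (381, 0.792), (386, 1.164), (391, 1.225), (396, 1.227)]
174 [(366, 1.12), (371, 1.127), (376, 1.143), (381, 1.149), (386, 1.183), (391, 1.207), (396, 1.134)]
178 [(366, 1.123), (371, 0.0), (376, 1.143), (381, 1.152), (386, 1.187), (391, 1.129), (396, 1.101)]
182 [(366, 1.122), (371, 1.129), (376, 1.143), (381, 1.161), (386, 1.168), (391, 1.08), (396, 1.076)]
186 [(366, 1.124), (371, 0.792), (376, 1.148), (381, 1.154), (386, 1.09), (391, 1.075), (396, 1.07)]
190 [(366, 0.791), (371, 0.788), (376, 1.139), (381, 1.138), (386, 1.071), (391, 1.065), (396, 1.064)]
194 [(366, 0.85), (371, 0.79), (376, 1.123), (381, 1.124), (386, 1.072), (391, 1.062), (396, 1.064)]
198 [(366, 0.842), (371, 0.839), (376, 0.833), (381, 0.838), (386, 1.068), (391, 1.064), (396, 1.067)]
(array([370.5, 190.5]), 5.147915363311768, np.float32(0.7875601), 84)
```

View pics/z1.png

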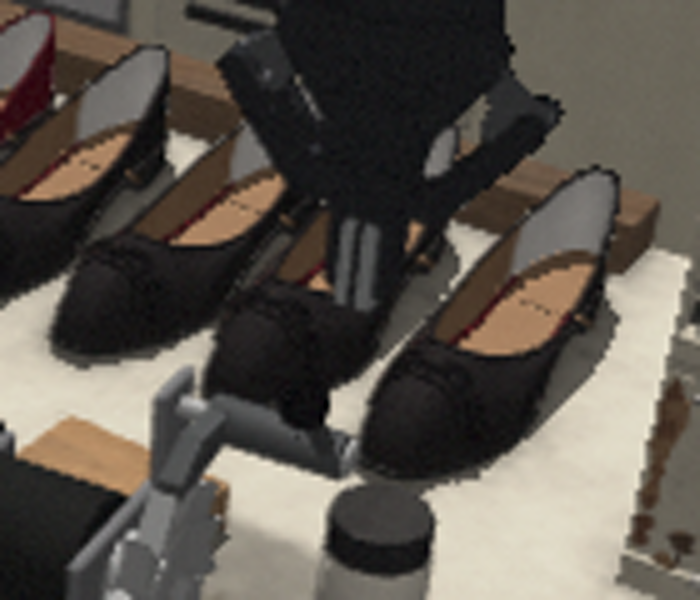

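The knob is still at full-image (371,191). The fingertips end at about (381,171), which is higher than expected, so I'll measure the tip from depth.

```bash
python3 - <<'E'
from helpers import *
S=np.load("pics/scene_thrown.npz"); d=S["d"]; m=optics.camera_model("scene")
v,u=np.mgrid[120:190,350:420]; z=d[120:190,350:420]; k=(z>.72)&(z<.83)
c=np.c_[u[k],v[k],np.ones(k.sum())]@np.linalg.inv(m["K"]).T*z[k][:,None]
Xw=(c-m["t"])@np.asarray(m["R"]); L=(Xw-O)@RF
t=np.asarray(r.read_state()["eef_pos"]); lt=loc()+[0,0,.025]
for lo in np.arange(.170,.27,.006):
    q=L[(L[:,2]>=lo)&(L[:,2]<lo+.006)&(L[:,0]>.0)]
    if len(q): print(round(lo,3),len(q),q[:,:2].min(0).round(4),q[:,:2].max(0).round(4))
print("tcp",lt)
E
```

```text
0.188 31 [ 0.0082 -0.1129] [ 0.0185 -0.0971]
0.212 12 [ 0.0391 -0.1169] [ 0.0531 -0.1051]
0.218 29 [ 0.038  -0.1213] [ 0.0458 -0.0977]
0.224 47 [ 0.0381 -0.1239] [ 0.0566 -0.0961]
0.23 42 [ 0.0378 -0.1243] [ 0.0569 -0.0963]
0.236 47 [ 0.0372 -0.1239] [ 0.0574 -0.0959]
0.242 49 [ 0.0374 -0.1237] [ 0.0559 -0.097 ]
0.248 34 [ 0.0383 -0.1237] [ 0.0503 -0.0972]
0.254 64 [ 0.0354 -0.1377] [ 0.0499 -0.0804]
0.26 109 [ 0.0356 -0.143 ] [ 0.0621 -0.0756]
0.266 151 [ 0.0354 -0.1486] [ 0.0603 -0.0712]
tcp [ 0.04987976 -0.10896284  0.2039216 ]
```

The real closed tip is about 10 mm behind the TCP (z ≈ 0.213), not 25 mm ahead of it. So it passed over the knob without touching. x and y agree, and the finger half-width is about 12 mm. I'll correct the offset and redo the push.

```bash
sed -i 's/r\.tip_extent/TIP/g; s/^TH=/TIP=-.0095; TH=/' helpers.py
python3 - <<'E'
from helpers import *
r.move_straight(W(-.035,-.109,.222),speed=.2)
r.move_straight(W(-.035,-.109,.179),speed=.15)
f0=np.array(r.read_state()["contact_force"])
for x in (-.010,.010,.030,.046,.056):
    hit=r.move_straight(W(x,-.109,.179),speed=.05,max_force=8)
    s=r.read_state();print(x,hit,loc().round(4),(s["contact_force"]-f0).round(2),s["time_s"])
    if hit: break
r.move_straight(W(-.02,-.109,.179),speed=.15)
snap("thrown2"); print(r.read_state()["time_s"])
E
```

```text
-0.01 False [-0.01   -0.1089  0.1789] [ 0.08  0.88 -1.23] 9.3583
0.01 True [-0.0033 -0.1089  0.1787] [ 0.85  0.39 -0.52] 9.6333
9.9917
```

View pics/thrown2.png

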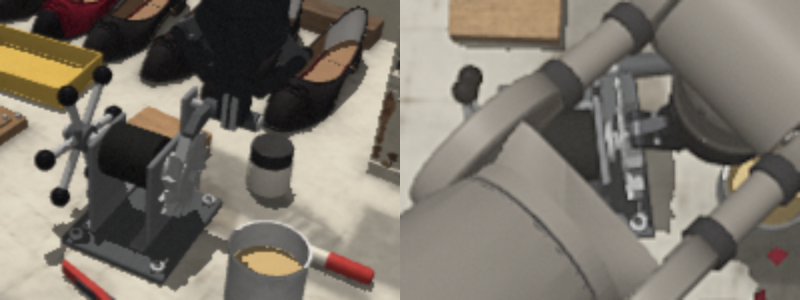

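The 8 N limit tripped at knob contact (x = -0.003). That was a brief impact, and the residual force is about 1 N. The tip is now at the knob's height, so I'll continue more slowly with a slightly higher limit.

```bash
python3 - <<'E'
from helpers import *
f0=np.array(r.read_state()["contact_force"])
for x in (-.006,.010,.025,.040,.054):
    hit=r.move_straight(W(x,-.109,.179),speed=.03,max_force=15)
    s=r.read_state();print(x,hit,loc().round(4),(s["contact_force"]-f0).round(2),s["time_s"])
    if hit: break
r.move_straight(W(-.03,-.109,.179),speed=.2)
r.move_straight(W(-.03,-.109,.225),speed=.2)
S,_=snap("thrown3"); print(r.read_state()["time_s"])
E
```

```text
-0.006 False [-0.0059 -0.1089  0.1789] [-1.29 -0.72 -0.06] 10.6083
0.01 False [ 0.0102 -0.1088  0.1787] [ 0.65 -0.83 -0.16] 11.2917
0.025 False [ 0.0251 -0.1089  0.1789] [ 0.23 -0.68 -0.19] 11.9417
0.04 False [ 0.04   -0.1089  0.1788] [-0.04 -0.33 -0.37] 12.5917
0.054 False [ 0.0541 -0.1089  0.1789] [-0.49 -1.19  0.1 ] 13.2083
14.2583
```

View pics/thrown3.png

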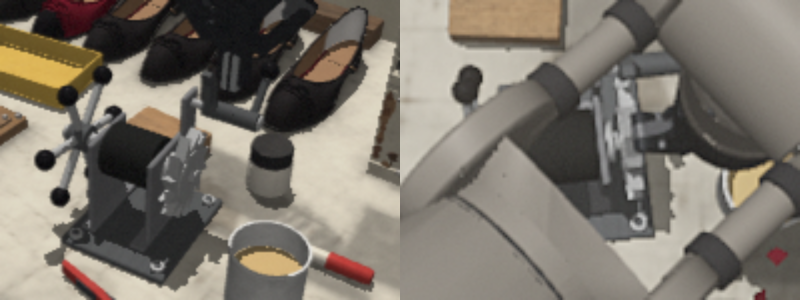

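The pawl is thrown back: the lever is upright at right-back, near (265,75), and the nose is clear of the ratchet. Now the star wheel: a first push slightly short, then a measurement.

```bash
cat >> helpers.py <<'E'
def wheel(im,d,q):
    """wheel angle from the scene view of the four visible balls, seeded by guess q"""
    for _ in range(2):
        es=[]
        for k in (0,1,-1,2):
            a=np.radians(15)-q+k*np.pi/3
            X=O+RF@np.array([-.07*np.sin(a),.068,.09+.07*np.cos(a)])
            p=P("scene")@np.r_[X,1]; p=p[:2]/p[2]
            try: b=blob(im,d,p,w=8,dz=.015)
            except Exception: continue
            if b[3]<50: continue
            L=RF.T@(from_depth("scene",b[0],d[int(round(b[0][1])),int(round(b[0][0]))],.011)-O)
            a2=np.arctan2(-L[0],L[2]-.09); es.append(q-((a2-a+np.pi)%(2*np.pi)-np.pi))
        if es: q=np.median(es)
    return q,np.round(es,3)
def push(x,z=.150,f=15,speed=.03):
    hit=r.move_straight(W(x,.071,z),speed=speed,max_force=f)
    s=r.read_state(); print(x,hit,loc().round(4),s["contact_force"].round(2),s["time_s"]); return hit
E
python3 - <<'E'
from helpers import *
S=np.load("pics/scene0.npz"); print(wheel(S["im"],S["d"],-.08))
im,d=optics.get_image("scene"); print(wheel(im,d,-.08))
r.move_straight(W(-.062,.071,.225),speed=.2)
r.move_straight(W(-.062,.071,.150),speed=.15)
if not push(-.045) and not push(-.014):
    r.hold(.2); r.move_straight(W(-.020,.071,.150),speed=.03); r.move_straight(W(-.022,.071,.23),speed=.15)
    im,d=optics.get_image("scene"); print(wheel(im,d,.40)); np.savez("pics/w1.npz",im=im,d=d)
print(r.read_state()["time_s"])
E
```

```text
(np.float64(-0.09218379512906909), array([-0.083, -0.101, -0.028, -0.105]))
(np.float64(-0.07090471145241921), array([-0.054, -0.088, -0.051, -0.104]))
-0.045 False [-0.0449  0.0711  0.1499] [ 0.46 -0.09 -0.25] 16.7417
-0.014 False [-0.0139  0.0711  0.1499] [ 0.57 -0.43  0.25] 17.925
(np.float64(0.3801515894051767), array([0.385, 0.375, 0.409, 0.348]))
19.2083
```

Vision and geometry agree on about 0.38. I'll push 4.7 mm further to reach about 0.455.

```bash
python3 - <<'E'
from helpers import *
r.move_straight(W(-.022,.071,.150),speed=.15)
if not push(-.0092,speed=.02):
    r.hold(.2); r.move_straight(W(-.018,.071,.150),speed=.03); r.move_straight(W(-.020,.071,.235),speed=.15)
    (im,d),_=snap("w2"); print(wheel(im,d,.45))
print(r.read_state()["time_s"])
E
```

```text
-0.0092 False [-0.0091  0.0711  0.1499] [ 0.02 -0.04  0.01] 20.6833
(np.float64(0.4559394736990186), array([0.463, 0.449, 0.482, 0.421]))
22.1417
```

View pics/w2.png

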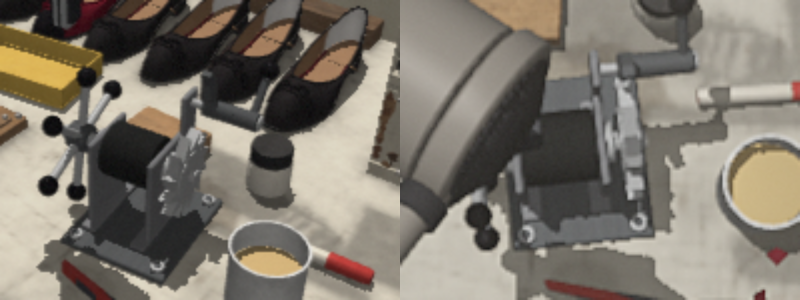

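The wheel is at 0.456, with the pawl still thrown back (knob near (262,70)). Now I'll go behind the lever and tip it back.

```bash
python3 - <<'E'
from helpers import *
r.move_straight(W(-.02,.071,.255),speed=.2)
r.move_straight(W(.132,-.109,.255),speed=.2)
r.move_straight(W(.132,-.109,.179),speed=.15)
for x in (.115,.095,.075,.060,.048):
    hit=r.move_straight(W(x,-.109,.179),speed=.03,max_force=15)
    s=r.read_state();print(x,hit,loc().round(4),s["contact_force"].round(2),s["time_s"])
    if hit: break
else:
    r.hold(.3)
    r.move_straight(W(.11,-.109,.179),speed=.15); r.move_straight(W(.11,-.109,.26),speed=.2)
    r.move_straight(W(-.20,-.06,.28),speed=.25)
(im,d),_=snap("end"); print(wheel(im,d,.45)); print(r.read_state()["time_s"])
b=blob(im,d,(370.5,190.5)); print(b,RF.T@(from_depth("scene",b[0],b[2],.01)-O))
E
```

```text
0.115 False [ 0.115  -0.109   0.1791] [ 1.32 -0.22  0.21] 25.0917
0.095 True [ 0.1047 -0.1094  0.1816] [ 1.92 -0.13  1.9 ] 25.5833
(np.float64(0.43666750238202795), array([0.424, 0.451, 0.45 , 0.394]))
25.6833
(array([370. , 187.5]), 6.946321964263916, np.float32(1.1349342), 84) [ 2.97030873e-01 -2.50108968e-03  1.30463112e-04]
```

View pics/end.png

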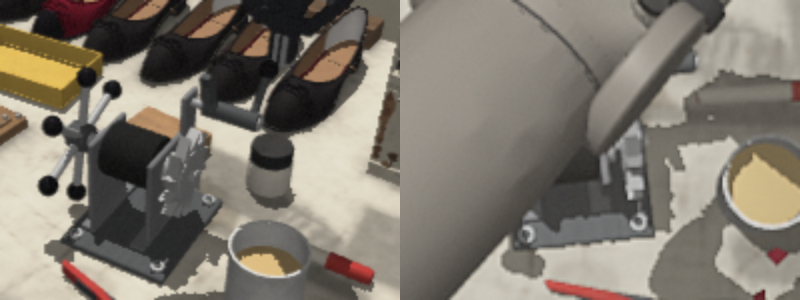

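The push hit the limit at x = 0.105 with the tip riding up: contact was on the knob's upper half, so it was pressing the pawl onto its stop. Nothing else moved. I'll back off, go 13 mm lower and push again. The picture budget is used up, so I'll check by numbers from here.

```bash
python3 - <<'E'
from helpers import *
r.move_straight(W(.125,-.109,.180),speed=.1)
r.move_straight(W(.125,-.109,.166),speed=.1)
for x in (.115,.095,.075,.060,.048):
    hit=r.move_straight(W(x,-.109,.166),speed=.03,max_force=15)
    s=r.read_state();print(x,hit,loc().round(4),s["contact_force"].round(2),s["time_s"])
    if hit: break
else:
    r.hold(.3)
    r.move_straight(W(.11,-.109,.166),speed=.15); r.move_straight(W(.11,-.109,.26),speed=.2)
    r.move_straight(W(-.20,-.06,.28),speed=.25)
(im,d),_=snap("end2"); print(wheel(im,d,.45)); print(r.read_state()["time_s"])
b=blob(im,d,(370.5,190.5)); print(b,RF.T@(from_depth("scene",b[0],b[2],.01)-O))
E
```

```text
0.115 False [ 0.1149 -0.1092  0.1664] [ 0.   -0.76 -0.99] 26.8167
0.095 True [ 0.1052 -0.1092  0.168 ] [ 2.17 -0.8   0.55] 27.2917
(np.float64(0.4434381625354405), array([0.457, 0.451, 0.436, 0.419]))
27.3917
(array([370. , 187.5]), 6.946321964263916, np.float32(1.1369096), 83) [ 0.29861784 -0.00193208 -0.00093992]
```

```bash
python3 - <<'E'
from helpers import *
m=optics.camera_model("scene")
for tag in ("thrown3","w2","end","end2"):
    S=np.load(f"pics/scene_{tag}.npz"); d=S["d"]
    v,u=np.mgrid[140:215,350:410]; z=d[140:215,350:410]; k=(z>.6)&(z<.95)
    c=np.c_[u[k],v[k],np.ones(k.sum())]@np.linalg.inv(m["K"]).T*z[k][:,None]
    L=((c-m["t"])@np.asarray(m["R"])-O)@RF
    q=L[(L[:,2]>.165)&(L[:,2]<.2)&(L[:,1]<-.085)&(L[:,1]>-.14)]
    print(tag,len(q),*[(round(lo,3),q[(q[:,2]>=lo)&(q[:,2]<lo+.005)][:,:2].min(0).round(3),q[(q[:,2]>=lo)&(q[:,2]<lo+.005)][:,:2].max(0).round(3)) for lo in np.arange(.165,.2,.005) if ((q[:,2]>=lo)&(q[:,2]<lo+.005)).any()],sep="\n ")
f=lambda:r.read_state()["contact_force"].round(2)
print(loc(),f())
for x in (.103,.100,.097):
    r.move_straight(W(x,-.109,.166),speed=.01,max_force=25); r.hold(.1); print(x,loc().round(4),f())
r.read_state()["time_s"]
im,d=optics.get_image("scene"); np.savez("pics/scene_k.npz",im=im,d=d); print(wheel(im,d,.45),r.read_state()["time_s"])
E
```

```text
thrown3
 106
 (np.float64(0.165), array([ 0.066, -0.109]), array([ 0.075, -0.1  ]))
 (np.float64(0.17), array([ 0.071, -0.109]), array([ 0.079, -0.101]))
 (np.float64(0.175), array([ 0.076, -0.114]), array([ 0.09 , -0.099]))
 (np.float64(0.18), array([ 0.077, -0.115]), array([ 0.09 , -0.097]))
 (np.float64(0.185), array([ 0.078, -0.114]), array([ 0.093, -0.098]))
 (np.float64(0.19), array([ 0.085, -0.109]), array([ 0.089, -0.104]))
w2
 106
 (np.float64(0.165), array([ 0.068, -0.109]), array([ 0.076, -0.102]))
 (np.float64(0.17), array([ 0.07, -0.11]), array([ 0.079, -0.101]))
 (np.float64(0.175), array([ 0.075, -0.114]), array([ 0.09 , -0.098]))
 (np.float64(0.18), array([ 0.077, -0.114]), array([ 0.091, -0.097]))
 (np.float64(0.185), array([ 0.078, -0.113]), array([ 0.093, -0.099]))
 (np.float64(0.19), array([ 0.083, -0.106]), array([ 0.086, -0.103]))
end
 192
 (np.float64(0.165), array([ 0.062, -0.109]), array([ 0.075, -0.102]))
 (np.float64(0.17), array([ 0.067, -0.109]), array([ 0.074, -0.101]))
 (np.float64(0.175), array([ 0.072, -0.114]), array([ 0.086, -0.101]))
 (np.float64(0
[... 347 characters left out ...]
)
 (np.float64(0.17), array([ 0.068, -0.117]), array([ 0.104, -0.101]))
 (np.float64(0.175), array([ 0.069, -0.123]), array([ 0.108, -0.101]))
 (np.float64(0.18), array([ 0.073, -0.124]), array([ 0.111, -0.097]))
 (np.float64(0.185), array([ 0.073, -0.124]), array([ 0.108, -0.097]))
 (np.float64(0.19), array([ 0.074, -0.124]), array([ 0.108, -0.097]))
 (np.float64(0.195), array([ 0.092, -0.124]), array([ 0.112, -0.097]))
[ 0.10563956 -0.10912727  0.16739707] [ 2.51 -0.14  2.4 ]
0.103 [ 0.105  -0.1092  0.1676] [7.39 0.56 6.12]
0.1 [ 0.0995 -0.1088  0.1653] [-0.03  0.36 -0.58]
0.097 [ 0.0969 -0.109   0.1659] [0.35 0.13 0.85]
(np.float64(0.43514337609525705), array([0.432, 0.451, 0.435])) 29.05
```

The lever is moving: the knob has shifted about 5 mm towards -x and the force is now low. The earlier stops were impacts. I'll continue slowly.

```bash
python3 - <<'E'
from helpers import *
for x in (.085,.072,.060,.048):
    hit=r.move_straight(W(x,-.109,.166),speed=.025,max_force=20)
    s=r.read_state();print(x,hit,loc().round(4),s["contact_force"].round(2),s["time_s"])
    if hit: break
else:
    r.hold(.3)
    r.move_straight(W(.11,-.109,.166),speed=.15); r.move_straight(W(.11,-.109,.26),speed=.2)
    r.move_straight(W(-.20,-.06,.28),speed=.25)
(im,d),_=snap("end3"); print(wheel(im,d,.45)); print(r.read_state()["time_s"])
b=blob(im,d,(370.5,190.5)); print(b,RF.T@(from_depth("scene",b[0],b[2],.01)-O))
E
```

```text
0.085 False [ 0.0848 -0.1091  0.166 ] [-0.64  0.59 -0.42] 29.6833
0.072 False [ 0.0719 -0.1091  0.1661] [ 0.29  0.16 -0.07] 30.35
0.06 False [ 0.06   -0.1091  0.1661] [ 1.36 -0.57  0.01] 30.9833
0.048 False [ 0.048  -0.1091  0.1661] [ 0.29  0.76 -0.14] 31.6167
(np.float64(0.42718545769217925), array([-0.468,  0.449,  0.439,  0.416]))
34.6083
(array([370.05554199, 190.68518066]), 5.223844051361084, np.float32(0.78800523), 85) [ 0.01538992 -0.10428813  0.18312063]
```

The knob is back within 0.5 px of its pawl-down position, so the pawl is fully dropped, and the wheel is at about 0.44. I'll run a quick depth check that the surrounding items are unmoved, then hand in.

```bash
python3 - <<'E'
from helpers import *
a=np.load("pics/scene0.npz")["d"]
d=optics.get_image("scene")[1]; bad=0
for n,(u0,u1,v0,v1) in dict(jar=(370,402,200,242),pot=(355,412,245,310),pliers=(255,362,268,332),marker=(408,442,258,285),block=(315,345,192,212),knob=(362,379,183,199)).items():
    k=(a[v0:v1,u0:u1]>0)&(d[v0:v1,u0:u1]>0); e=int((abs(a-d)[v0:v1,u0:u1][k]>.012).sum()); print(n,e,k.sum()); bad+= e>60
s=r.read_state(); print(bad,s["contact_force"].round(2),s["time_s"])
if not bad: print(r.finish_job())
E
```

```text
jar 0 1338
pot 0 3665
pliers 0 6805
marker 0 914
block 4 596
knob 2 265
0 [ 0.09 -0.19 -0.77] 34.6583
the job is handed in; nothing more can be done
None
```

The job is handed in at about 35 s. The pawl was thrown back, the star wheel pushed back one notch (about 0.44 rad), and the pawl tipped back fully into the next gap. The items round the feeder are unmoved and the hand is clear.

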